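# Load the orbital shaker with flasks in their size-matched clamps

## Robot

A 7-joint arm with a two-finger parallel gripper is mounted at the origin on a cart in front of the work surface, level with it; the furniture and walls round the work are solid. World frame = base frame: x ahead of the robot, y to its left, z up, the work surface at z = 0. Lengths are in m, angles in rad, forces in N, time in s.
With the tool pointing down it reaches from about 0.35 to 0.9 m from the base axis. Payload 8.1 kg.
Tool frame: the origin (TCP) lies on the centre line of the jaws, within the pads' length; the fingertips stand 22 mm ahead of it and the grasp point (between the pads) lies 3 mm ahead of it (r.tip_extent is the distance from the TCP to the fingertips, in m); z points along the fingers, y is the line along which they close (so a half turn about z gives the same grasp; the last joint's range is limited). The gripper opens to 92 mm and grips with 3 to 60 N. Pads are 19 mm wide; open, the fingers measure 130 mm over their backs; the gripper's body (75 mm by 190 mm) begins 47 mm behind the grasp point.
Start: joints at [1.103, 0.434, 0.025, 1.573, -0.012, 1.134, -0.075], TCP at [0.223, -0.584, 0.249] pointing down, gripper open.
Joint ranges: [-2.62, 2.62], [-0.44, 2.09], [-1.27, 1.32], [0.08, 2.57], [-1.32, 4.46], [0.12, 2], [-2.74, 2.74]. Speed limits (rad/s): [2.22, 2.22, 3.01, 3.01, 3.14, 3.14, 3.14].

## Interface

Orientations are given as a 3x3 rotation matrix whose columns are the frame's x, y, z axes.
In Python, from cell import state, optics, r gives the robot as it stands.
- The arm moves only by the shell command python3 -m crank 'ROWS' [OPENING] [FORCE]. ROWS is a JSON object whose one key "moves" holds a list of rows, each a list of 6 numbers: the shift along the tool's x, y, z in units of 30 mm (1.0 is 30 mm), then the turn, a rotation vector about the tool's x, y, z in rad. A call has 1 to 8 rows; each row shifts and turns the commanded pose from where the row before left it, along the tool's axes as they then stand; what a row does not reach is not made up. A row lasts 1/10 s, in which the tool goes at most 50 mm and 8.59 degrees, less where a joint would pass 70% of its speed; a pose out of reach is approached as far as the arm can. A call is refused whole if a number of a shift passes 1 or a number of a turn 0.15, either way. A call with a gripper value outside its range is refused whole. OPENING is the opening, from 0 (shut) to 1 (fully open), set as the call begins (- or left out, the last holds). The fingers move at their own pace and stop on an object; FORCE is the grip in N (left out, the last holds). Time passes only in rows, so rows that do not move let the fingers close. It gives the time, the measured TCP pose, the force, the opening and the grip force at its end, in the units of the state.
- state(): the state, without advancing time (a new reading comes with each control period).
- optics.grab_frame(name): name is "side" or "top" or "wrist"; returns (picture, depth): 480x640x3 uint8, red, green, blue; 480x640 float32, m along the optical axis (not along the pixel's ray), 0 where there is no reading.
- optics.get_calibration(name): a dict with "vertical_fov" (degrees; the focal length in pixels is half the picture's height over the tangent of half this angle, whatever the lens; pixels are square), "cx", "cy" (the principal point, pixels), "k1" (the pictures are not rectified: a ray, as slopes to the right and down, at radius r is drawn at 1 + k1 r^2 times it, then the intrinsics apply), "rvec" (rotation vector, rad) and "tvec" (3), from world to camera coordinates, as OpenCV has them. Camera axes: x right, y down, z forward; pixel columns grow to the right and rows downward; lengths in m; the calibration is good to about 2 mm. A picture is of the moment at which its call begins: read the wrist's pose just before it. get_calibration takes no time and is no camera call; for the wrist camera it gives the pose at the moment of the call.
- r.job_done(): hands the job in; it is judged then, once.
The state is a dict: "clock": time; "joints": joint angles; "joint_velocities": joint speeds; "effort": joint torques, N m; "position": TCP position; "ee_rot": TCP orientation; "wrist_force": force on the tool from outside, world axes, zero at the start; "torque": the same for the moment, N m; "width": finger opening in m; "gripper_force": force on a finger pad.
Only numpy, scipy, OpenCV 4.12 (cv2) and the standard library are available. Lean on these libraries where they do the work, as an engineer would, in place of code of your own. Each camera call takes 0.05 s, during which the arm holds its last target. There are 200 camera calls.

## Task

Load the orbital shaker for the next run: take the four amber flasks from the bench and stand each one in the clamp of its own size on the platform, upright and seated flat on the clamp's base plate inside all its arms, and let go of it. They are glass: keep them upright, lower them in rather than drop them, and do not knock any over.

Things in the scene. Friction and masses are not known exactly. Their poses are not given: they have to be found in the camera images.
- flask_50: the smallest of four conical amber glass flasks with ribbed blue screw caps, white disc on top: base 51 mm across, 88 mm tall with cap; the cap, 34 mm across, is the top 26 mm and the place to grip; below it a narrower neck, then the cone. Loose, stands upright on the bench. Origin: centre of its underside; z up, round about z
- flask_125: the second smallest of four conical amber glass flasks with ribbed blue screw caps, white disc on top: base 67 mm across, 118 mm tall with cap; the cap, 39 mm across, is the top 26 mm and the place to grip; below it a narrower neck, then the cone. Loose, stands upright on the bench. Origin: centre of its underside; z up, round about z
- flask_250: the second largest of four conical amber glass flasks with ribbed blue screw caps, white disc on top: base 85 mm across, 148 mm tall with cap; the cap, 45 mm across, is the top 26 mm and the place to grip; below it a narrower neck, then the cone. Loose, stands upright on the bench. Origin: centre of its underside; z up, round about z
- flask_500: the largest of four conical amber glass flasks with ribbed blue screw caps, white disc on top: base 105 mm across, 180 mm tall with cap; the cap, 47 mm across, is the top 26 mm and the place to grip; below it a narrower neck, then the cone. Loose, stands upright on the bench. Origin: centre of its underside; z up, round about z
- clamp_50: the smallest of four steel flask clamps fixed on the shaker platform, for the 51 mm base: round base plate 3 mm thick, six stiff upright arms on a circle 58 mm wide inside, flaring from 31 mm up to 78 mm wide inside at the tips, 46 mm up (lead-in). Origin: centre of its underside, on the platform, so a seated flask's underside is 3 mm above it; z up, round about z
- clamp_125: the second smallest of four steel flask clamps fixed on the shaker platform, for the 67 mm base: round base plate 3 mm thick, six stiff upright arms on a circle 74 mm wide inside, flaring from 31 mm up to 94 mm wide inside at the tips, 46 mm up (lead-in). Origin: centre of its underside, on the platform, so a seated flask's underside is 3 mm above it; z up, round about z
- clamp_250: the second largest of four steel flask clamps fixed on the shaker platform, for the 85 mm base: round base plate 3 mm thick, six stiff upright arms on a circle 92 mm wide inside, flaring from 31 mm up to 112 mm wide inside at the tips, 46 mm up (lead-in). Origin: centre of its underside, on the platform, so a seated flask's underside is 3 mm above it; z up, round about z
- clamp_500: the largest of four steel flask clamps fixed on the shaker platform, for the 105 mm base: round base plate 3 mm thick, six stiff upright arms on a circle 112 mm wide inside, flaring from 31 mm up to 132 mm wide inside at the tips, 46 mm up (lead-in). Origin: centre of its underside, on the platform, so a seated flask's underside is 3 mm above it; z up, round about z
- shaker: low orbital shaker, white housing, control panel on its front, fixed on the bench: square grey metal platform 300 x 300 mm, its top 80 mm above the bench, carrying the four clamps in a square, 150 mm centre to centre; which clamp is at which corner varies. Origin: centre of its underside, on the bench; front to -x, z up
Things that resemble listed ones, but are neither listed nor needed, are in the scene too. What is shaped like the flask_50 but purple is not meant.

How it is judged:
At the end, for the whole second after the job is handed in: each of the four flasks stands in the clamp of its own size, within 8 mm of the clamp's centre, its underside within 5 mm of the clamp's base plate, upright within 4.5 degrees, released and at rest (horizontal distance between flask_50 and clamp_50 below 0.008 m and z of flask_50 in the frame of clamp_50 between -0.002 and 0.008 m and angle between each of flask_50, flask_125, flask_250, flask_500's own z axis and vertical below 0.08 rad and linear speed of each of flask_50, flask_125, flask_250, flask_500 below 0.02 m/s and contact force between each of flask_50, flask_125, flask_250, flask_500 and the fingers below 0.1 N and horizontal distance between flask_125 and clamp_125 below 0.008 m and z of flask_125 in the frame of clamp_125 between -0.002 and 0.008 m and horizontal distance between flask_250 and clamp_250 below 0.008 m and z of flask_250 in the frame of clamp_250 between -0.002 and 0.008 m and horizontal distance between flask_500 and clamp_500 below 0.008 m and z of flask_500 in the frame of clamp_500 between -0.002 and 0.008 m); the robot touches nothing.
It fails at once if a flask tipped more than 35 degrees from upright (angle between any of flask_50, flask_125, flask_250, flask_500's own z axis and vertical above 0.61 rad).
It fails at once if a flask dropped: moving faster than 0.65 m/s (a free fall of more than about 20 mm) while no finger holds it ((linear speed of flask_50 above 0.65 m/s and contact force between flask_50 and the fingers below 0.02 N) or (linear speed of flask_125 above 0.65 m/s and contact force between flask_125 and the fingers below 0.02 N) or (linear speed of flask_250 above 0.65 m/s and contact force between flask_250 and the fingers below 0.02 N) or (linear speed of flask_500 above 0.65 m/s and contact force between flask_500 and the fingers below 0.02 N)).
It also fails if it takes over 99 s, if anything falls off the work surface, if the arm or the gripper's body presses on something with over 40 N, if the wrist force passes 120 N, or if a joint passes its speed limit or range.

## Working session

There is one attempt and no reset: what is moved stays moved. The work goes in short steps, Python scripts to look and compute and a shell command to move; the robot and the scene stay as the last step left them, time stands still between calls to the robot, and variables do not carry over. Pictures are saved under pics/ and viewed, at most 14 in all, crops included, and the job is handed in when it is done.

```bash
ls; mkdir -p pics
cat > h.py <<'E'
import numpy as np, cv2
from cell import state, optics, r
def K(c):
    f=240/np.tan(np.radians(c["vertical_fov"])/2); return f
def cloud(name):
    c=optics.get_calibration(name); img,d=optics.grab_frame(name)
    f=K(c); v,u=np.mgrid[0:480,0:640]
    x=(u-c["cx"])/f; y=(v-c["cy"])/f
    rd=np.hypot(x,y); s=rd.copy()
    for _ in range(20): s=rd/(1+c["k1"]*s*s)
    k=np.where(rd>0,s/np.maximum(rd,1e-9),1)
    P=np.stack([x*k*d,y*k*d,d],-1)
    R=cv2.Rodrigues(np.array(c["rvec"],float))[0]
    W=(P-np.array(c["tvec"]).ravel())@R
    W[d==0]=np.nan
    return img,d,W
def save(img,n): cv2.imwrite('pics/'+n,img[:,:,::-1])
E
python3 - <<'E'
from h import *
for n in('top','side'):
    i,d,W=cloud(n); save(i,n+'.png'); np.savez(n,i=i,W=W)
s=state(); print(s); print(r.tip_extent)
E
```

```text
pics
{'clock': 0.1, 'joints': array([ 1.10341301,  0.43512449,  0.0249713 ,  1.57398519, -0.01157802,
        1.13398339, -0.07508616]), 'joint_velocities': array([-0.00162502, -0.00177235,  0.00208962, -0.00293995,  0.001201  ,
        0.00197115, -0.0007129 ]), 'effort': array([ 2.83822221e-03, -6.69133902e+01,  9.87778567e-01, -3.15149581e+01,
       -6.05756859e-02,  3.74407461e-02,  3.61303682e-05]), 'position': array([ 0.22276916, -0.58351093,  0.24804939]), 'ee_rot': array([[ 9.34216723e-01,  3.56705394e-01, -6.14050793e-04],
       [ 3.56705894e-01, -9.34215951e-01,  1.20889825e-03],
       [-1.42435519e-04, -1.34840850e-03, -9.99999081e-01]]), 'wrist_force': array([ 0.23014993, -0.44385487, -0.49279645]), 'torque': array([-0.03327286, -0.01803868, -0.07154831]), 'gripper_force': 0.0, 'width': 0.09180287682033214}
0.022
```

View pics/top.png

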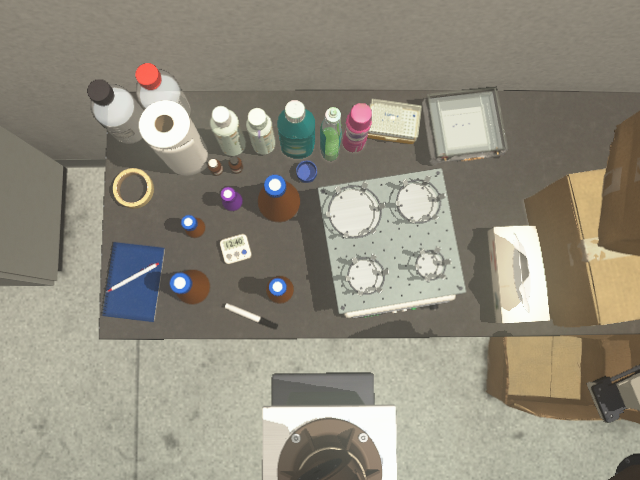

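View pics/side.png

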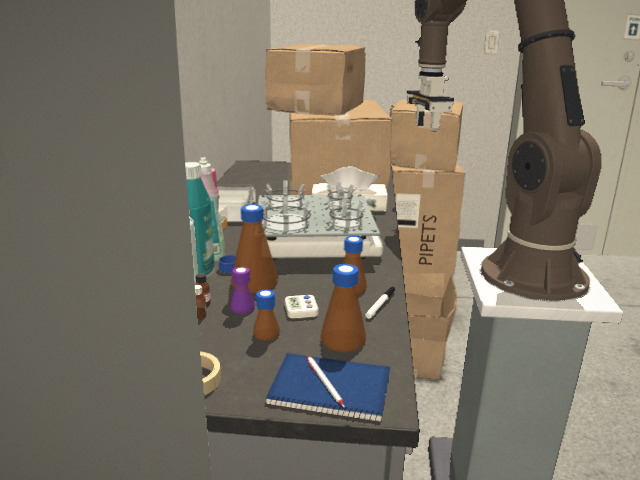

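The top view shows the flasks at 500 (278,200), 250 (188,287), 125 (280,288) and 50 (192,226), with a purple decoy at (231,198). The clamps are at (354,211), (417,200), (362,273) and (429,264). The side view confirms they are all upright.

```bash
cat > m.py <<'E'
from h import *
from scipy.optimize import least_squares
def circ(p):
    f=lambda q:np.hypot(p[:,0]-q[0],p[:,1]-q[1])-q[2]
    q=least_squares(f,[*p.mean(0)[:2],.03],loss='soft_l1',f_scale=.002); return q.x, np.sqrt(np.mean(q.fun**2))
D=np.load('top.npz'); i,W=D['i'],D['W']
v,u=np.mgrid[0:480,0:640]
for n,(a,b),h in(('500',(274,185),.18),('250',(180,284),.148),('125',(278,287),.118),('50',(188,222),.088)):
    m=(np.hypot(u-a,v-b)<25)&(abs(W[...,2]-h)<.006)
    p=W[m]; e,_=cv2.minEnclosingCircle(p[:,:2].astype(np.float32)),0
    print(n,len(p),np.median(p,0).round(4),p.mean(0).round(4),(np.array([*e[0],e[1]])).round(4), (p.max(0)+p.min(0)).round(4)/2)
P=W[(abs(W[...,2]-.08)<.002)&(u>315)&(u<465)&(v>165)&(v<315)]
rc=cv2.minAreaRect((P[:,:2]*1000).astype(np.float32)); print('platform',rc,np.median(P[:,2]))
for a,b in((354,211),(417,200),(362,273),(429,264)):
    m=(np.hypot(u-a,v-b)<36)
    for lo,hi in((.085,.108),(.112,.120),(.120,.130)):
        p=W[m&(W[...,2]>lo)&(W[...,2]<hi)]
        if len(p)>8: print((a,b),(lo,hi),len(p),*[np.round(x,4) for x in circ(p)])
E
python3 m.py
```

```text
500 354 [0.644  0.119  0.1802] [0.6439 0.1186 0.1801] [0.6443 0.1183 0.0239] [0.644   0.1182  0.17995]
250 335 [0.4338 0.326  0.1482] [0.4335 0.3261 0.1481] [0.4339 0.3262 0.0232] [0.4338  0.32635 0.1479 ]
125 227 [0.426  0.1157 0.1184] [0.4265 0.1159 0.1183] [0.4268 0.1162 0.0194] [0.427   0.1157  0.11805]
50 154 [0.5794 0.3234 0.0882] [0.5794 0.3235 0.0883] [0.5792 0.3232 0.0173] [0.57945 0.3239  0.08815]
platform ((536.8209838867188, -147.020751953125), (299.8113098144531, 300.9903869628906), 8.89216423034668) 0.08016833187341652
(354, 211) (0.085, 0.108) 750 [ 0.6015 -0.0621  0.0512] 0.0166
(354, 211) (0.112, 0.12) 77 [ 0.6    -0.061   0.0598] 0.0023
(354, 211) (0.12, 0.13) 76 [ 0.5994 -0.0605  0.0649] 0.0021
(417, 200) (0.085, 0.108) 593 [ 0.6224 -0.2087  0.0455] 0.0165
(417, 200) (0.112, 0.12) 77 [ 0.6235 -0.2094  0.0504] 0.0088
(417, 200) (0.12, 0.13) 90 [ 0.6228 -0.2083  0.0559] 0.011
(362, 273) (0.085, 0.108) 498 [ 0.4521 -0.083   0.0386] 0.0174
(362, 273) (0.112, 0.12) 66 [ 0.4513 -0.0843  0.0409] 0.0019
(362, 273) (0.12, 0.13) 86 [ 0.4511 -0.0843  0.0458] 0.0022
(429, 264) (0.085, 0.108) 355 [ 0.4756 -0.2313  0.0324] 0.0191
(429, 264) (0.112, 0.12) 78 [ 0.4747 -0.2335  0.033 ] 0.0022
(429, 264) (0.12, 0.13) 81 [ 0.4745 -0.233   0.0383] 0.002
```

```bash
python3 - <<'E'
from h import *
W=np.load('top.npz')['W']
for y in np.arange(-.65,-.3,.05):
    print(round(y,2),[float(np.round(np.nanmax(np.append(W[...,2][(abs(W[...,1]-y)<.025)&(abs(W[...,0]-x)<.05)],-1)),2)) for x in (.2,.3,.4,.5,.6)])
E
python3 -m crank '{"moves":[[0,0,-1,0,0,0.122],[0,0,-1,0,0,0.122],[0,0,-0.5,0,0,0.121]]}' 1
```

```text
-0.65 [0.25, 0.26, 0.27, 0.26, -1.0]
-0.6 [0.33, 0.31, 0.27, 0.37, 0.37]
-0.55 [0.4, 0.31, 0.27, 0.43, 0.42]
-0.5 [0.34, 0.06, 0.26, 0.27, 0.27]
-0.45 [-0.74, 0.06, 0.13, 0.13, 0.1]
-0.4 [-0.74, 0.06, 0.06, 0.11, 0.06]
-0.35 [0.74, 0.01, 0.01, 0.01, 0.01]
clock: 0.4
position: [0.2231, -0.5844, 0.326]
ee_rot: [[1.0, -0.005, 0.001], [-0.005, -1.0, -0.002], [0.001, 0.002, -1.0]]
wrist_force: [-0.1, -0.2, 0.1]
width: 0.092
gripper_force: 0.0
```

```bash
python3 -m crank '{"moves":[[0.4,-1,0,0,0,0],[0.4,-1,0,0,0,0],[0.4,-1,0,0,0,0],[0.4,-1,0,0,0,0],[0.4,-1,0,0,0,0],[0.4,-1,0,0,0,0],[0.4,-1,0,0,0,0],[0.4,-1,0,0,0,0]]}'
python3 -m crank '{"moves":[[0.4,-1,0,0,0,0],[0.4,-1,0,0,0,0],[0.4,-1,0,0,0,0],[0.4,-1,0,0,0,0],[0.4,-1,0,0,0,0],[0.4,-1,0,0,0,0],[0.4,-1,0,0,0,0],[0.4,-1,0,0,0,0]]}'
python3 -m crank '{"moves":[[0.4,-1,0,0,0,0],[0.4,-1,0,0,0,0],[0.4,-1,0,0,0,0],[0.4,-1,0,0,0,0],[0.4,-1,0,0,0,0],[0.4,-1,0,0,0,0],[0.4,-1,0,0,0,0],[0,0,0,0,0,0]]}'
```

```text
clock: 1.2
position: [0.3192, -0.3425, 0.3235]
ee_rot: [[1.0, -0.0, -0.0], [-0.0, -1.0, 0.0], [-0.0, -0.0, -1.0]]
wrist_force: [0.3, -0.8, -0.1]
width: 0.0923
gripper_force: 0.0
clock: 2.0
position: [0.4151, -0.1027, 0.3236]
ee_rot: [[1.0, -0.0, -0.0], [-0.0, -1.0, -0.0], [-0.0, 0.0, -1.0]]
wrist_force: [0.7, -0.7, 0.3]
width: 0.0916
gripper_force: 0.0
clock: 2.8
position: [0.4994, 0.1106, 0.3233]
ee_rot: [[1.0, 0.005, -0.001], [0.005, -1.0, 0.002], [-0.001, -0.002, -1.0]]
wrist_force: [0.4, 0.3, 0.0]
width: 0.0918
gripper_force: 0.0
```

```bash
python3 -m crank '{"moves":[[0.333,-0.886,0,0,0,0],[0.333,-0.886,0,0,0,0],[0.333,-0.886,0,0,0,0],[0.333,-0.886,0,0,0,0],[0.333,-0.886,0,0,0,0],[0.333,-0.886,0,0,0,0],[0.333,-0.886,0,0,0,0],[0.333,-0.886,0,0,0,0]]}'
python3 -m crank '{"moves":[[0,0,1,0,0,0],[0,0,1,0,0,0],[0,0,1,0,0,0],[0,0,1,0,0,0],[0,0,0,0,0,0],[0,0,0,0,0,0]]}'
cat > w.py <<'E'
from h import *
import sys
s=state(); i,d,W=cloud('wrist'); save(i,sys.argv[1]+'.png'); h=float(sys.argv[2])
p=s['position']; m=(abs(W[...,2]-h)<.006)&(np.hypot(W[...,0]-p[0],W[...,1]-p[1])<.06)
q=W[m]; print(p.round(4),len(q))
if len(q)>5: print(np.median(q,0).round(4),(q.max(0)+q.min(0)).round(4)/2,(q.max(0)-q.min(0)).round(4), cv2.minEnclosingCircle(q[:,:2].astype(np.float32)))
E
python3 w.py w50 .088
```

```text
clock: 3.6
position: [0.5795, 0.3187, 0.3232]
ee_rot: [[1.0, -0.001, -0.001], [-0.001, -1.0, -0.001], [-0.001, 0.001, -1.0]]
wrist_force: [0.2, 0.7, 1.1]
width: 0.092
gripper_force: 0.0
clock: 4.2
position: [0.5792, 0.318, 0.2039]
ee_rot: [[1.0, -0.001, -0.001], [-0.001, -1.0, -0.001], [-0.001, 0.001, -1.0]]
wrist_force: [0.4, 0.2, 0.8]
width: 0.0917
gripper_force: 0.0
[0.5792 0.318  0.2039] 1609
[0.5844 0.3263 0.0879] [0.58375 0.3264  0.0862 ] [0.0341 0.0347 0.008 ] ((0.5832820534706116, 0.3266017735004425), 0.017681723460555077)
```

View pics/w50.png

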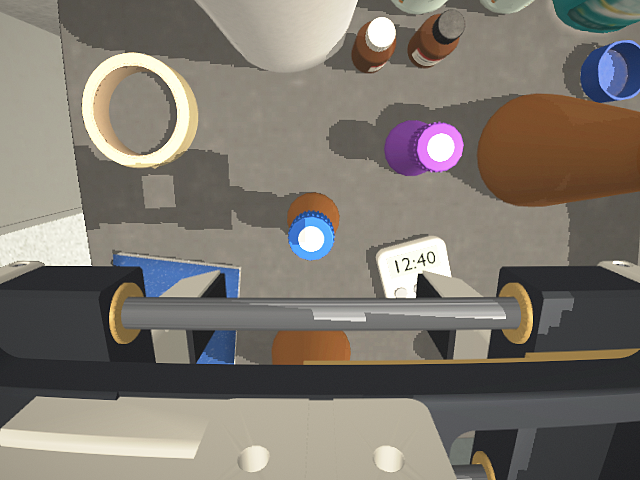

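The wrist view shows the flask_50 cap at (311,238) with the purple one separate at (440,147). Nothing stands in the way of the fingers.

```bash
python3 -m crank '{"moves":[[0.07,-0.23,0,0,0,0],[0,0,0.8,0,0,0],[0,0,0.8,0,0,0],[0,0,0.8,0,0,0],[0,0,0.8,0,0,0],[0,0,0.6,0,0,0],[0,0,0.4,0,0,0],[0,0,0,0,0,0]]}'
python3 -m crank '{"moves":[[0,0,0,0,0,0],[0,0,0,0,0,0],[0,0,0,0,0,0],[0,0,0,0,0,0],[0,0,0,0,0,0],[0,0,0,0,0,0],[0,0,0,0,0,0]]}' 0 20
python3 w.py w50b .088
```

```text
clock: 5.05
position: [0.5811, 0.3256, 0.0771]
ee_rot: [[1.0, -0.0, -0.001], [-0.0, -1.0, -0.001], [-0.001, 0.001, -1.0]]
wrist_force: [0.3, -0.8, 0.5]
width: 0.0919
gripper_force: 0.0
clock: 5.75
position: [0.5812, 0.3255, 0.0777]
ee_rot: [[1.0, -0.0, 0.0], [-0.0, -1.0, -0.0], [0.0, 0.0, -1.0]]
wrist_force: [-0.1, -0.2, 0.6]
width: 0.0406
gripper_force: 0.0
[0.5812 0.3255 0.0777] 3200
[0.5791 0.3266 0.0876] [0.58395 0.32635 0.08795] [0.0344 0.0656 0.0119] ((0.5931969881057739, 0.32632824778556824), 0.03289322555065155)
```

```bash
python3 -m crank '{"moves":[[0,0,0,0,0,0],[0,0,0,0,0,0],[0,0,0,0,0,0],[0,0,-0.5,0,0,0],[0,0,-0.5,0,0,0],[0,0,-0.8,0,0,0],[0,0,-0.8,0,0,0],[0,0,-0.8,0,0,0]]}' 
python3 -m crank '{"moves":[[0,0,-0.8,0,0,0],[0,0,-0.8,0,0,0],[0,0,0,0,0,0]]}'
cat > w2.py <<'E'
from h import *
import sys
# white disc on held cap, seen by wrist camera: relative to TCP
s=state(); i,d,W=cloud('wrist'); save(i,sys.argv[1]+'.png'); p=s['position']
hsv=cv2.cvtColor(i,cv2.COLOR_RGB2HSV); z=W[...,2]-p[2]
m=(np.hypot(W[...,0]-p[0],W[...,1]-p[1])<.04)&(abs(z-.010)<.012)
b=m&(hsv[...,0]>95)&(hsv[...,0]<125)&(hsv[...,1]>120)
w=m&(hsv[...,1]<50)&(hsv[...,2]>170)
for q in (W[b],W[w]):
    if len(q)>5: q=q-p; print(len(q),((q.max(0)+q.min(0))/2).round(4),(q.max(0)-q.min(0)).round(4),np.median(q,0).round(4))
E
python3 w2.py w50c
```

```text
clock: 6.6
position: [0.5814, 0.3259, 0.1824]
ee_rot: [[1.0, -0.0, 0.001], [-0.0, -1.0, 0.001], [0.001, -0.001, -1.0]]
wrist_force: [1.2, 0.4, -1.4]
width: 0.0333
gripper_force: 20.0
clock: 6.9
position: [0.5827, 0.3272, 0.2333]
ee_rot: [[1.0, -0.0, 0.006], [-0.0, -1.0, 0.004], [0.006, -0.004, -1.0]]
wrist_force: [1.4, 0.3, -0.5]
width: 0.0331
gripper_force: 20.0
2763 [0.0027 0.0013 0.005 ] [0.0345 0.0332 0.014 ] [0.0129 0.001  0.0098]
843 [0.0023 0.0011 0.0051] [0.0202 0.0577 0.0141] [0.0116 0.001  0.0079]
```

View pics/w50c.png

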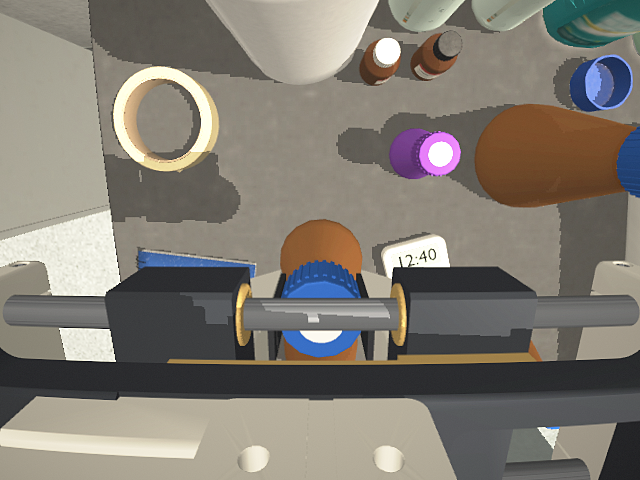

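Flask_50 is held squarely, with its cap at (321,318) centred between the pads. I'll carry it to just short of clamp_50 and measure the clamp with the same camera.

```bash
python3 -m crank '{"moves":[[-0.1,0.3,-0.3,0,0,0],[-0.2,0.6,-0.3,0,0,0],[-0.3,0.8,0,0,0,0],[-0.3,0.8,0,0,0,0],[-0.3,0.8,0,0,0,0],[-0.3,0.8,0,0,0,0],[-0.3,0.8,0,0,0,0],[-0.3,0.8,0,0,0,0]]}'
python3 -m crank '{"moves":[[-0.3,0.8,0,0,0,0],[-0.3,0.8,0,0,0,0],[-0.3,0.8,0,0,0,0],[-0.3,0.8,0,0,0,0],[-0.3,0.8,0,0,0,0],[-0.3,0.8,0,0,0,0],[-0.3,0.8,0,0,0,0],[-0.3,0.8,0,0,0,0]]}'
python3 -m crank '{"moves":[[-0.3,0.8,0,0,0,0],[-0.3,0.8,0,0,0,0],[-0.3,0.8,0,0,0,0],[-0.3,0.8,0,0,0,0],[-0.3,0.8,0,0,0,0],[-0.3,0.8,0,0,0,0],[-0.3,0.8,0,0,0,0],[-0.2,0.4,0,0,0,0]]}'
python3 -m crank '{"moves":[[0,0.2,0,0,0,0],[0,0,0,0,0,0],[0,0,0,0,0,0]]}'
cat > c.py <<'E'
from h import *
from scipy.optimize import least_squares
import sys
C={'500':(.5994,-.0611,.056),'250':(.6226,-.2092,.046),'125':(.4511,-.0844,.037),'50':(.4744,-.2329,.029)}
s=state(); i,d,W=cloud('wrist'); save(i,sys.argv[1]+'.png'); print(s['position'].round(4))
z=W[...,2]
print('plat z',np.nanmedian(z[abs(z-.08)<.008]))
for k,(x,y,R) in C.items():
    for lo,hi,rr in((.112,.119,R+.006),(.119,.129,R+.010)):
        rad=np.hypot(W[...,0]-x,W[...,1]-y)
        p=W[(z>lo)&(z<hi)&(abs(rad-rr)<.009)]
        if len(p)<100: continue
        q=least_squares(lambda q:np.hypot(p[:,0]-q[0],p[:,1]-q[1])-q[2],[x,y,rr],loss='soft_l1',f_scale=.001)
        a=np.degrees(np.arctan2(p[:,1]-y,p[:,0]-x)); print(k,lo,len(p),q.x.round(4),'diff mm',((q.x[:2]-[x,y])*1000).round(1),'sectors',np.histogram(a,12,(-180,180))[0])
E
python3 c.py w50d; python3 w2.py w50e
```

```text
clock: 7.75
position: [0.5169, 0.1518, 0.2457]
ee_rot: [[1.0, -0.002, -0.001], [-0.002, -1.0, -0.001], [-0.001, 0.001, -1.0]]
wrist_force: [0.3, 0.3, -1.2]
width: 0.0337
gripper_force: 20.0
clock: 8.55
position: [0.4443, -0.0395, 0.2458]
ee_rot: [[1.0, -0.002, -0.001], [-0.002, -1.0, -0.001], [-0.001, 0.001, -1.0]]
wrist_force: [0.3, -1.2, -0.8]
width: 0.0332
gripper_force: 20.0
clock: 9.35
position: [0.3745, -0.2198, 0.2458]
ee_rot: [[1.0, -0.004, -0.001], [-0.004, -1.0, -0.001], [-0.001, 0.001, -1.0]]
wrist_force: [-0.5, 0.6, -0.8]
width: 0.0333
gripper_force: 20.0
clock: 9.65
position: [0.377, -0.2228, 0.2458]
ee_rot: [[1.0, -0.0, 0.0], [-0.0, -1.0, 0.0], [0.0, -0.0, -1.0]]
wrist_force: [0.2, 1.5, -0.2]
width: 0.033
gripper_force: 20.0
[ 0.377  -0.2228  0.2458]
plat z 0.07999150456799853
500 0.119 152 [ 0.5424 -0.0372  0.0039] diff mm [-57.   23.9] sectors [  0   0   0   0   0   0   0   0   0   0   0 152]
125 0.112 727 [ 0.4546 -0.0828  0.0406] diff mm [3.5 1.6] sectors [  0  65   0  35   0 120   3 182  49 135  29 109]
125 0.119 991 [ 0.4546 -0.0833  0.0458] diff mm [3.5 1.1] sectors [  0 108   0  99   0 167   1 225  43 173  23 152]
50 0.112 733 [ 0.478  -0.2308  0.0325] diff mm [3.6 2.1] sectors [  7  89   0 136   0 144   8 132  43  78  40  56]
50 0.119 1109 [ 0.4778 -0.2309  0.0376] diff mm [3.4 2. ] sectors [  1 161   0 202   0 220   2 203  52 114  47 107]
2778 [0.0028 0.0012 0.01  ] [0.0345 0.0336 0.0239] [0.0129 0.0011 0.0099]
352 [-0.0045  0.0013  0.0105] [0.0061 0.0161 0.0033] [-0.0039  0.0014  0.0106]
```

View pics/w50d.png

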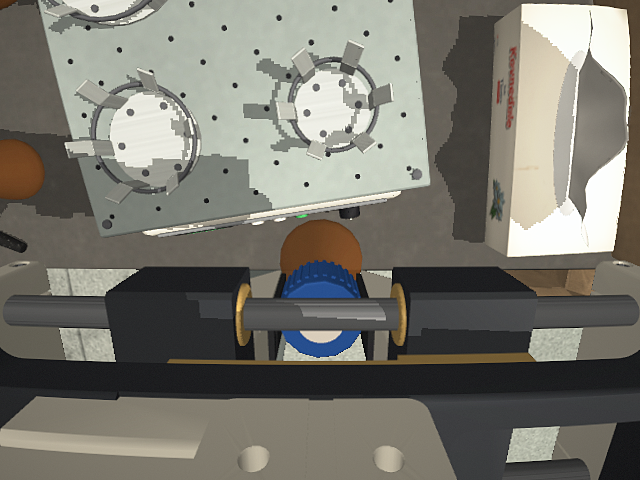

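Clamp_50 is at (330,107) and clamp_125 at (148,137). The wrist-derived TCP target for clamp_50 is (0.475, -0.232).

```bash
python3 -m crank '{"moves":[[0.4,0.06,0,0,0,0],[0.7,0.06,0,0,0,0],[0.7,0.06,0,0,0,0],[0.7,0.06,0,0,0,0],[0.5,0.06,0,0,0,0],[0.26,0,0,0,0,0],[0,0,0.5,0,0,0],[0,0,0,0,0,0]]}'
python3 -m crank '{"moves":[[0,0,0,0,0,0],[0,0,0,0,0,0]]}'
```

```text
clock: 10.55
position: [0.4744, -0.2317, 0.2291]
ee_rot: [[1.0, 0.001, -0.003], [0.001, -1.0, 0.001], [-0.003, -0.001, -1.0]]
wrist_force: [-0.5, -0.4, -0.8]
width: 0.0333
gripper_force: 20.0
clock: 10.75
position: [0.475, -0.2324, 0.2313]
ee_rot: [[1.0, -0.0, 0.0], [-0.0, -1.0, -0.0], [0.0, 0.0, -1.0]]
wrist_force: [0.1, 0.2, -0.6]
width: 0.0335
gripper_force: 20.0
```

Next I'll lower by 70 mm (0.2313 to 0.1615).

```bash
python3 -m crank '{"moves":[[0,0,0.4,0,0,0],[0,0,0.5,0,0,0],[0,0,0.5,0,0,0],[0,0,0.4,0,0,0],[0,0,0.3,0,0,0],[0,0,0.15,0,0,0],[0,0,0.05,0,0,0],[0,0,0,0,0,0]]}'
```

```text
clock: 11.55
position: [0.475, -0.2325, 0.1619]
ee_rot: [[1.0, -0.0, 0.0], [-0.0, -1.0, -0.0], [0.0, 0.0, -1.0]]
wrist_force: [-0.3, 0.3, -0.7]
width: 0.0335
gripper_force: 20.0
```

```bash
python3 -m crank '{"moves":[[0,0,0.03,0,0,0],[0,0,0,0,0,0]]}'
python3 -m crank '{"moves":[[0,0,0,0,0,0],[0,0,0,0,0,0],[0,0,0,0,0,0],[0,0,0,0,0,0],[0,0,-0.2,0,0,0],[0,0,-0.6,0,0,0],[0,0,-1,0,0,0],[0,0,-1,0,0,0]]}' 1
python3 -m crank '{"moves":[[0,0,-0.6,0,0,0],[0,0,0,0,0,0]]}'
python3 w.py w50f .171
```

```text
clock: 11.75
position: [0.4751, -0.2325, 0.1612]
ee_rot: [[1.0, -0.0, 0.001], [-0.0, -1.0, -0.0], [0.001, 0.0, -1.0]]
wrist_force: [-0.7, -0.2, -0.8]
width: 0.0332
gripper_force: 20.0
clock: 12.55
position: [0.4746, -0.2322, 0.2459]
ee_rot: [[1.0, -0.0, -0.001], [-0.0, -1.0, 0.0], [-0.001, -0.0, -1.0]]
wrist_force: [-0.1, 0.4, -0.4]
width: 0.0902
gripper_force: 0.0
clock: 12.75
position: [0.4763, -0.2328, 0.266]
ee_rot: [[1.0, -0.0, 0.005], [-0.0, -1.0, -0.002], [0.005, 0.002, -1.0]]
wrist_force: [0.6, -0.4, -0.5]
width: 0.0917
gripper_force: 0.0
[ 0.4763 -0.2328  0.266 ] 1867
[ 0.4783 -0.2314  0.171 ] [ 0.4775  -0.2311   0.16905] [0.034  0.0342 0.0081] ((0.4776136875152588, -0.2310972362756729), 0.01747758872807026)
```

View pics/w50f.png

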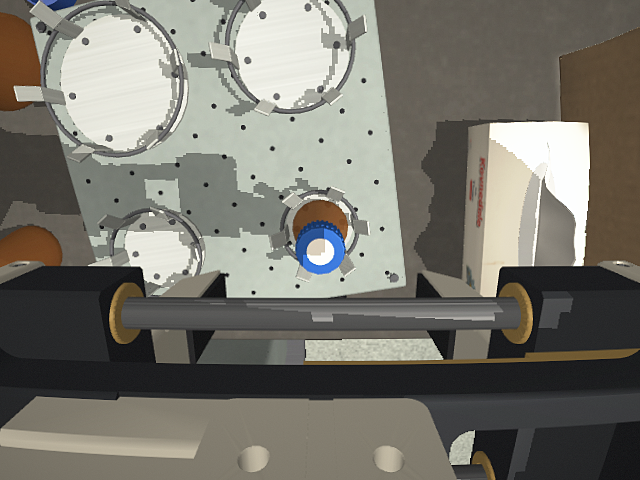

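Flask_50 is seated, with its cap at (320,250) within 0.5 mm of the clamp centre. Next is flask_125.

```bash
python3 -m crank '{"moves":[[-0.1,-0.6,0,0,0,0],[-0.1,-1,0,0,0,0],[-0.13,-1,0,0,0,0],[-0.13,-1,0,0,0,0],[-0.13,-1,0,0,0,0],[-0.13,-1,0,0,0,0],[-0.13,-1,0,0,0,0],[-0.13,-1,0,0,0,0]]}'
python3 -m crank '{"moves":[[-0.13,-1,0,0,0,0],[-0.13,-1,0,0,0,0],[-0.13,-1,0,0,0,0],[-0.13,-1,0.5,0,0,0],[-0.1,-0.06,1,0,0,0],[0,0,1,0,0,0],[0,0,0.5,0,0,0],[0,0,0,0,0,0]]}'
python3 -m crank '{"moves":[[0,0,0,0,0,0]]}'
python3 w.py w125 .118
```

```text
clock: 13.6
position: [0.444, -0.0024, 0.2618]
ee_rot: [[1.0, 0.001, -0.002], [0.001, -1.0, 0.0], [-0.002, -0.0, -1.0]]
wrist_force: [0.4, 1.1, -0.1]
width: 0.0915
gripper_force: 0.0
clock: 14.4
position: [0.4241, 0.1173, 0.1702]
ee_rot: [[1.0, 0.001, -0.006], [0.001, -1.0, -0.001], [-0.006, 0.001, -1.0]]
wrist_force: [-0.5, -0.2, 0.2]
width: 0.0916
gripper_force: 0.0
clock: 14.5
position: [0.4262, 0.1178, 0.1726]
ee_rot: [[1.0, 0.001, -0.001], [0.001, -1.0, -0.0], [-0.001, 0.0, -1.0]]
wrist_force: [0.4, 0.5, 0.4]
width: 0.0916
gripper_force: 0.0
[0.4262 0.1178 0.1726] 3499
[0.4315 0.1176 0.1179] [0.4306  0.11755 0.116  ] [0.0393 0.0398 0.008 ] ((0.43018850684165955, 0.11759470403194427), 0.02017400786280632)
```

```bash
python3 -m crank '{"moves":[[0.05,0.05,0.3,0,0,0],[0,0,0.6,0,0,0],[0,0,0.6,0,0,0],[0,0,0.4,0,0,0],[0,0,0.27,0,0,0],[0,0,0,0,0,0],[0,0,0,0,0,0]]}'
python3 -m crank '{"moves":[[0,0,0,0,0,0],[0,0,0,0,0,0],[0,0,0,0,0,0],[0,0,0,0,0,0],[0,0,0,0,0,0],[0,0,0,0,0,0],[0,0,0,0,0,0],[0,0,0,0,0,0]]}' 0 25
python3 -m crank '{"moves":[[0,0,0,0,0,0],[0,0,0,0,0,0]]}'
python3 -m crank '{"moves":[[0,0,-0.3,0,0,0],[0,0,-0.7,0,0,0],[0,0,-0.9,0,0,0],[0,0,-0.9,0,0,0],[0,0,-0.9,0,0,0],[0,0,-0.9,0,0,0],[0,0,-0.5,0,0,0],[0,0,0,0,0,0]]}'
```

```text
clock: 15.25
position: [0.4287, 0.116, 0.108]
ee_rot: [[1.0, -0.0, 0.0], [-0.0, -1.0, 0.0], [0.0, -0.0, -1.0]]
wrist_force: [0.3, 0.5, -0.5]
width: 0.0917
gripper_force: 0.0
clock: 16.05
position: [0.4285, 0.1159, 0.1077]
ee_rot: [[1.0, -0.0, -0.0], [-0.0, -1.0, -0.0], [-0.0, 0.0, -1.0]]
wrist_force: [0.0, 0.6, -0.2]
width: 0.0383
gripper_force: 25.0
clock: 16.25
position: [0.4285, 0.1159, 0.1077]
ee_rot: [[1.0, -0.0, 0.0], [-0.0, -1.0, 0.0], [0.0, -0.0, -1.0]]
wrist_force: [0.0, -0.0, 0.7]
width: 0.0384
gripper_force: 25.0
clock: 17.05
position: [0.4294, 0.1164, 0.2631]
ee_rot: [[1.0, -0.0, 0.004], [-0.0, -1.0, 0.001], [0.004, -0.001, -1.0]]
wrist_force: [-0.3, 0.6, -0.7]
width: 0.0385
gripper_force: 25.0
```

```bash
python3 -m crank '{"moves":[[0.11,0.4,0,0,0,0],[0.1,0.8,0,0,0,0],[0.1,0.9,0,0,0,0],[0.1,0.9,0,0,0,0],[0.1,0.9,0,0,0,0],[0.1,0.9,0,0,0,0],[0.1,0.9,0,0,0,0],[0.1,0.6,0,0,0,0]]}'
python3 -m crank '{"moves":[[0,0.37,0,0,0,0],[0,0,0,0,0,0],[0,0,0,0,0,0]]}'
python3 w2.py w125b
```

```text
clock: 17.85
position: [0.4519, -0.0751, 0.2597]
ee_rot: [[1.0, -0.002, -0.002], [-0.002, -1.0, -0.0], [-0.002, 0.0, -1.0]]
wrist_force: [0.5, -0.1, -0.7]
width: 0.0378
gripper_force: 25.0
clock: 18.15
position: [0.4524, -0.0832, 0.2604]
ee_rot: [[1.0, 0.0, -0.001], [0.0, -1.0, 0.001], [-0.001, -0.001, -1.0]]
wrist_force: [0.2, 0.0, -1.4]
width: 0.0381
gripper_force: 25.0
3697 [0.0032 0.001  0.0077] [0.0377 0.0385 0.0195] [0.0132 0.0014 0.0099]
569 [-0.0052  0.0012  0.0106] [0.0078 0.0195 0.0035] [-0.0045  0.0014  0.0106]
```

```bash
python3 -m crank '{"moves":[[0,0.03,0.4,0,0,0],[0,0,0.5,0,0,0],[0,0,0.5,0,0,0],[0,0,0.4,0,0,0],[0,0,0.3,0,0,0],[0,0,0.15,0,0,0],[0,0,0.03,0,0,0],[0,0,0,0,0,0]]}'
python3 -m crank '{"moves":[[0,0,0.03,0,0,0],[0,0,0,0,0,0]]}'
```

```text
clock: 19.0
position: [0.453, -0.0851, 0.1925]
ee_rot: [[1.0, -0.0, 0.0], [-0.0, -1.0, -0.0], [0.0, 0.0, -1.0]]
wrist_force: [0.6, -0.4, -0.8]
width: 0.0385
gripper_force: 25.0
clock: 19.2
position: [0.4529, -0.0852, 0.1917]
ee_rot: [[1.0, -0.0, 0.001], [-0.0, -1.0, -0.0], [0.001, 0.0, -1.0]]
wrist_force: [0.3, 0.4, -1.1]
width: 0.0383
gripper_force: 25.0
```

```bash
python3 -m crank '{"moves":[[0,0,0.03,0,0,0],[0,0,0,0,0,0]]}'
python3 -m crank '{"moves":[[0,0,0,0,0,0],[0,0,0,0,0,0],[0,0,0,0,0,0],[0,0,0,0,0,0],[0,0,-0.2,0,0,0],[0,0,-0.6,0,0,0],[0,0,-1,0,0,0],[0,0,-1,0,0,0]]}' 1
python3 -m crank '{"moves":[[0,0,-0.4,0,0,0],[0,0,0,0,0,0]]}'
python3 w.py w125c .201
```

```text
clock: 19.4
position: [0.4529, -0.0851, 0.1907]
ee_rot: [[1.0, -0.0, 0.001], [-0.0, -1.0, -0.0], [0.001, 0.0, -1.0]]
wrist_force: [-0.9, -0.8, -0.8]
width: 0.0385
gripper_force: 25.0
clock: 20.2
position: [0.4524, -0.085, 0.2757]
ee_rot: [[1.0, -0.0, -0.001], [-0.0, -1.0, 0.0], [-0.001, -0.0, -1.0]]
wrist_force: [0.5, -0.6, -1.1]
width: 0.0909
gripper_force: 0.0
clock: 20.4
position: [0.4536, -0.0852, 0.2882]
ee_rot: [[1.0, -0.0, 0.003], [-0.0, -1.0, -0.001], [0.003, 0.001, -1.0]]
wrist_force: [0.4, 0.2, 0.0]
width: 0.0917
gripper_force: 0.0
[ 0.4536 -0.0852  0.2882] 2611
[ 0.4559 -0.0837  0.201 ] [ 0.4551  -0.08365  0.1991 ] [0.0394 0.0393 0.0081] ((0.45479148626327515, -0.08350957930088043), 0.020114514976739883)
```

```bash
python3 -m crank '{"moves":[[-0.04,-0.6,0,0,0,0],[-0.04,-1,0,0,0,0],[-0.04,-1,0,0,0,0],[-0.04,-1,0,0,0,0],[-0.04,-1,0,0,0,0],[-0.04,-1,0,0,0,0],[-0.04,-1,0,0,0,0],[-0.04,-1,0,0,0,0]]}'
python3 -m crank '{"moves":[[-0.04,-1,0,0,0,0],[-0.04,-1,0,0,0,0],[-0.04,-1,0,0,0,0],[-0.04,-1,0,0,0,0],[-0.04,-1,0,0,0,0],[-0.04,-1,0.4,0,0,0],[-0.04,-0.15,0.8,0,0,0],[0,0,0.8,0,0,0]]}'
python3 -m crank '{"moves":[[0,0,0.7,0,0,0],[0,0,0,0,0,0],[0,0,0,0,0,0]]}'
python3 w.py w250 .148
```

```text
clock: 21.25
position: [0.4422, 0.1437, 0.2848]
ee_rot: [[1.0, -0.0, -0.003], [-0.0, -1.0, -0.001], [-0.003, 0.001, -1.0]]
wrist_force: [0.2, 0.6, 0.2]
width: 0.0917
gripper_force: 0.0
clock: 22.05
position: [0.4335, 0.3287, 0.2241]
ee_rot: [[1.0, 0.003, -0.002], [0.003, -1.0, -0.0], [-0.002, 0.0, -1.0]]
wrist_force: [0.1, -0.8, -0.4]
width: 0.0916
gripper_force: 0.0
clock: 22.35
position: [0.4343, 0.327, 0.2047]
ee_rot: [[1.0, 0.0, -0.002], [0.0, -1.0, -0.001], [-0.002, 0.001, -1.0]]
wrist_force: [-0.1, -0.4, 0.0]
width: 0.0916
gripper_force: 0.0
[0.4343 0.327  0.2047] 4505
[0.4393 0.3297 0.148 ] [0.4389  0.32995 0.1465 ] [0.0434 0.0455 0.009 ] ((0.43787336349487305, 0.3299138844013214), 0.023221097886562347)
```

```bash
python3 -m crank '{"moves":[[0.04,-0.06,0.3,0,0,0],[0,0,0.6,0,0,0],[0,0,0.6,0,0,0],[0,0,0.4,0,0,0],[0,0,0.34,0,0,0],[0,0,0,0,0,0],[0,0,0,0,0,0]]}'
python3 -m crank '{"moves":[[0,0,0,0,0,0],[0,0,0,0,0,0],[0,0,0,0,0,0],[0,0,0,0,0,0],[0,0,0,0,0,0],[0,0,0,0,0,0],[0,0,0,0,0,0],[0,0,0,0,0,0]]}' 0 30
python3 -m crank '{"moves":[[0,0,0,0,0,0],[0,0,0,0,0,0]]}'
python3 -m crank '{"moves":[[0,0,-0.3,0,0,0],[0,0,-0.7,0,0,0],[0,0,-0.9,0,0,0],[0,0,-0.9,0,0,0],[0,0,-0.9,0,0,0],[0,0,-0.9,0,0,0],[0,0,-0.6,0,0,0],[0,0,-0.3,0,0,0]]}'
```

```text
clock: 23.1
position: [0.4362, 0.3295, 0.1386]
ee_rot: [[1.0, -0.0, 0.0], [-0.0, -1.0, 0.0], [0.0, -0.0, -1.0]]
wrist_force: [0.4, 0.1, 0.8]
width: 0.0918
gripper_force: 0.0
clock: 23.9
position: [0.4361, 0.3291, 0.1383]
ee_rot: [[1.0, -0.0, 0.0], [-0.0, -1.0, -0.0], [0.0, 0.0, -1.0]]
wrist_force: [-0.3, -0.8, 1.0]
width: 0.0444
gripper_force: 30.0
clock: 24.1
position: [0.4361, 0.3291, 0.1383]
ee_rot: [[1.0, -0.0, 0.0], [-0.0, -1.0, -0.0], [0.0, 0.0, -1.0]]
wrist_force: [-0.9, -0.3, 0.3]
width: 0.0446
gripper_force: 30.0
clock: 24.9
position: [0.4362, 0.3298, 0.3055]
ee_rot: [[1.0, 0.0, 0.002], [-0.0, -1.0, 0.002], [0.002, -0.002, -1.0]]
wrist_force: [-0.7, 0.5, -2.5]
width: 0.0443
gripper_force: 30.0
```

```bash
python3 -m crank '{"moves":[[0.1,0.3,-0.4,0,0,0],[0.1,0.6,-0.5,0,0,0],[0.1,0.9,-0.4,0,0,0],[0.1,0.9,0,0,0,0],[0.1,0.9,0,0,0,0],[0.1,0.9,0,0,0,0],[0.1,0.9,0,0,0,0],[0.1,0.9,0,0,0,0]]}'
python3 -m crank '{"moves":[[0.1,0.9,0,0,0,0],[0.1,0.9,0,0,0,0],[0.1,0.9,0,0,0,0],[0.1,0.9,0,0,0,0],[0.1,0.9,0,0,0,0],[0.1,0.9,0,0,0,0],[0.1,0.9,0,0,0,0],[0.1,0.9,0,0,0,0]]}'
python3 -m crank '{"moves":[[0.1,0.9,0,0,0,0],[0.1,0.6,0,0,0,0],[0.1,0.4,0,0,0,0],[0.1,0.2,0,0,0,0],[0,0,0,0,0,0],[0,0,0,0,0,0]]}'
python3 c.py w250b; python3 w2.py w250c
```

```text
clock: 25.7
position: [0.4597, 0.1382, 0.3419]
ee_rot: [[1.0, -0.001, -0.001], [-0.001, -1.0, -0.001], [-0.001, 0.001, -1.0]]
wrist_force: [0.1, 0.8, -2.1]
width: 0.044
gripper_force: 30.0
clock: 26.5
position: [0.4832, -0.0776, 0.342]
ee_rot: [[1.0, -0.001, -0.001], [-0.001, -1.0, 0.0], [-0.001, -0.0, -1.0]]
wrist_force: [1.0, 0.3, -2.1]
width: 0.0441
gripper_force: 30.0
clock: 27.1
position: [0.4959, -0.1378, 0.3422]
ee_rot: [[1.0, 0.001, -0.0], [0.001, -1.0, 0.001], [-0.0, -0.001, -1.0]]
wrist_force: [0.5, -0.5, -0.9]
width: 0.0442
gripper_force: 30.0
[ 0.4959 -0.1378  0.3422]
plat z 0.08040450291355392
500 0.112 426 [ 0.603  -0.0594  0.0593] diff mm [3.6 1.7] sectors [ 0 50  0 56  0 85  0 85  0 86  0 64]
500 0.119 592 [ 0.6029 -0.0597  0.0645] diff mm [3.5 1.4] sectors [  0  72   0  80   0 100   0 131   0 120   0  89]
250 0.112 422 [ 0.6261 -0.2076  0.0495] diff mm [3.5 1.6] sectors [ 0 66  0 85  0 92  0 82  3 46  6 42]
250 0.119 616 [ 0.6259 -0.2074  0.0546] diff mm [3.3 1.8] sectors [  0  98   0 125   0 133   0 113   3  77   2  65]
125 0.119 150 [ 0.4581 -0.0773  0.04  ] diff mm [7.  7.1] sectors [ 0  0  0  0  0  0  0 72 19 59  0  0]
50 0.112 239 [ 0.4779 -0.2309  0.0324] diff mm [3.5 2. ] sectors [ 0  0  0 73  0 44  3 24 16 21 23 35]
50 0.119 355 [ 0.4778 -0.2312  0.0377] diff mm [3.4 1.7] sectors [ 0 26  0 91  0 69  1 54  8 27 26 53]
4760 [0.0044 0.0012 0.0076] [0.0415 0.0446 0.0192] [0.0145 0.0014 0.0094]
896 [0.0019 0.0079 0.0072] [0.0246 0.0361 0.0093] [-0.0049  0.0014  0.01  ]
```

View pics/w250b.png

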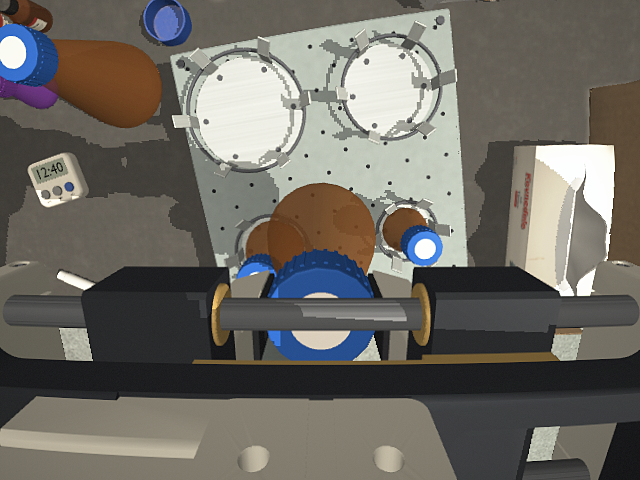

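Clamp_250 is clear at (391,88) and both seated flasks are standing. The TCP target is (0.6235, -0.2087).

```bash
python3 -m crank '{"moves":[[0.35,0.2,0,0,0,0],[0.7,0.4,0,0,0,0],[0.8,0.44,0,0,0,0],[0.8,0.44,0,0,0,0],[0.8,0.44,0,0,0,0],[0.5,0.3,0,0,0,0],[0.3,0.14,0,0,0,0],[0,0,0.4,0,0,0]]}'
python3 -m crank '{"moves":[[0,0,0.5,0,0,0],[0,0,0.5,0,0,0],[0,0,0.3,0,0,0],[0,0,0,0,0,0],[0,0,0,0,0,0]]}'
```

```text
clock: 28.0
position: [0.6251, -0.21, 0.3307]
ee_rot: [[1.0, -0.0, 0.002], [-0.0, -1.0, -0.0], [0.002, 0.0, -1.0]]
wrist_force: [1.2, 0.0, -2.2]
width: 0.0442
gripper_force: 30.0
clock: 28.5
position: [0.6233, -0.2094, 0.2917]
ee_rot: [[1.0, -0.0, 0.0], [-0.0, -1.0, -0.0], [0.0, 0.0, -1.0]]
wrist_force: [-0.2, -0.2, -1.6]
width: 0.0444
gripper_force: 30.0
```

Next I'll lower by 69 mm (2.3 units), then close the last millimetre.

```bash
python3 -m crank '{"moves":[[0.01,-0.02,0.4,0,0,0],[0,0,0.5,0,0,0],[0,0,0.5,0,0,0],[0,0,0.4,0,0,0],[0,0,0.3,0,0,0],[0,0,0.15,0,0,0],[0,0,0.05,0,0,0],[0,0,0,0,0,0]]}'
python3 -m crank '{"moves":[[0,0,0.03,0,0,0],[0,0,0,0,0,0]]}'
```

```text
clock: 29.3
position: [0.6239, -0.2091, 0.2226]
ee_rot: [[1.0, -0.0, 0.0], [-0.0, -1.0, -0.0], [0.0, 0.0, -1.0]]
wrist_force: [-0.5, -1.1, -2.7]
width: 0.0442
gripper_force: 30.0
clock: 29.5
position: [0.6239, -0.2091, 0.2218]
ee_rot: [[1.0, -0.0, 0.001], [-0.0, -1.0, -0.0], [0.001, 0.0, -1.0]]
wrist_force: [-0.3, -0.4, -1.3]
width: 0.0441
gripper_force: 30.0
```

```bash
python3 -m crank '{"moves":[[0,0,0.02,0,0,0],[0,0,0,0,0,0]]}'
python3 -m crank '{"moves":[[0,0,0,0,0,0],[0,0,0,0,0,0],[0,0,0,0,0,0],[0,0,0,0,0,0],[0,0,-0.2,0,0,0],[0,0,-0.6,0,0,0],[0,0,-1,0,0,0],[0,0,-1,0,0,0]]}' 1
python3 -m crank '{"moves":[[0,0,-0.2,0,0,0],[0,0,0,0,0,0]]}'
python3 w.py w250d .231
```

```text
clock: 29.7
position: [0.624, -0.2091, 0.2214]
ee_rot: [[1.0, -0.0, 0.001], [-0.0, -1.0, -0.0], [0.001, 0.0, -1.0]]
wrist_force: [-0.0, 0.2, 0.1]
width: 0.0442
gripper_force: 30.0
clock: 30.5
position: [0.6234, -0.209, 0.3059]
ee_rot: [[1.0, -0.0, -0.001], [-0.0, -1.0, 0.0], [-0.001, -0.0, -1.0]]
wrist_force: [1.1, -0.6, -0.0]
width: 0.0915
gripper_force: 0.0
clock: 30.7
position: [0.6243, -0.2091, 0.3125]
ee_rot: [[1.0, -0.0, 0.003], [-0.0, -1.0, -0.001], [0.003, 0.001, -1.0]]
wrist_force: [-0.6, -0.2, -0.5]
width: 0.0921
gripper_force: 0.0
[ 0.6243 -0.2091  0.3125] 3631
[ 0.627  -0.2082  0.231 ] [ 0.62605 -0.20795  0.2292 ] [0.0444 0.0457 0.0083] ((0.6256263852119446, -0.2081451267004013), 0.023126596584916115)
```

```bash
python3 -m crank '{"moves":[[0.06,-0.6,0,0,0,0],[0.06,-1,0,0,0,0],[0.06,-1,0,0,0,0],[0.06,-1,0,0,0,0],[0.06,-1,0,0,0,0],[0.06,-1,0,0,0,0],[0.06,-1,0,0,0,0],[0.06,-1,0,0,0,0]]}'
python3 -m crank '{"moves":[[0.06,-1,0,0,0,0],[0.06,-1,0,0,0,0],[0.06,-0.9,0,0,0,0],[0.06,-0.5,0.4,0,0,0],[0,0,0.8,0,0,0],[0,0,0.8,0,0,0],[0,0,0.5,0,0,0],[0,0,0,0,0,0]]}'
python3 -m crank '{"moves":[[0,0,0,0,0,0]]}'
python3 w.py w500 .180
```

```text
clock: 31.55
position: [0.6372, 0.0216, 0.3094]
ee_rot: [[1.0, 0.001, -0.002], [0.001, -1.0, 0.0], [-0.002, -0.0, -1.0]]
wrist_force: [0.4, -0.4, 0.2]
width: 0.092
gripper_force: 0.0
clock: 32.35
position: [0.6433, 0.1202, 0.2316]
ee_rot: [[1.0, -0.0, -0.006], [-0.0, -1.0, -0.002], [-0.006, 0.002, -1.0]]
wrist_force: [0.4, -0.7, -0.3]
width: 0.0921
gripper_force: 0.0
clock: 32.45
position: [0.6449, 0.1208, 0.235]
ee_rot: [[1.0, -0.0, -0.002], [-0.0, -1.0, -0.0], [-0.002, 0.0, -1.0]]
wrist_force: [0.1, 0.7, -0.1]
width: 0.092
gripper_force: 0.0
[0.6449 0.1208 0.235 ] 4882
[0.6502 0.1201 0.18  ] [0.65025 0.12    0.1782 ] [0.0435 0.0482 0.0083] ((0.6480398178100586, 0.12002194672822952), 0.024204695597290993)
```

```bash
python3 -m crank '{"moves":[[0.02,0.07,0.3,0,0,0],[0,0,0.6,0,0,0],[0,0,0.6,0,0,0],[0,0,0.4,0,0,0],[0,0,0.28,0,0,0],[0,0,0,0,0,0],[0,0,0,0,0,0]]}'
python3 -m crank '{"moves":[[0,0,0,0,0,0],[0,0,0,0,0,0],[0,0,0,0,0,0],[0,0,0,0,0,0],[0,0,0,0,0,0],[0,0,0,0,0,0],[0,0,0,0,0,0],[0,0,0,0,0,0]]}' 0 40
python3 -m crank '{"moves":[[0,0,0,0,0,0],[0,0,0,0,0,0]]}'
python3 -m crank '{"moves":[[0,0,-0.3,0,0,0],[0,0,-0.7,0,0,0],[0,0,-0.9,0,0,0],[0,0,-0.9,0,0,0],[0,0,-0.9,0,0,0],[0,0,-0.9,0,0,0],[0,0,-0.5,0,0,0],[0,0,0,0,0,0]]}'
```

```text
clock: 33.2
position: [0.6463, 0.119, 0.1709]
ee_rot: [[1.0, -0.0, 0.001], [-0.0, -1.0, 0.0], [0.001, -0.0, -1.0]]
wrist_force: [-0.4, 0.9, 0.4]
width: 0.0915
gripper_force: 0.0
clock: 34.0
position: [0.646, 0.1188, 0.1704]
ee_rot: [[1.0, -0.0, -0.0], [-0.0, -1.0, -0.0], [-0.0, 0.0, -1.0]]
wrist_force: [-0.5, -0.0, 0.8]
width: 0.0462
gripper_force: 40.0
clock: 34.2
position: [0.646, 0.1189, 0.1704]
ee_rot: [[1.0, -0.0, 0.0], [-0.0, -1.0, 0.0], [0.0, -0.0, -1.0]]
wrist_force: [0.2, -0.7, 0.7]
width: 0.0459
gripper_force: 40.0
clock: 35.0
position: [0.6467, 0.1193, 0.3262]
ee_rot: [[1.0, -0.0, 0.004], [-0.0, -1.0, 0.001], [0.004, -0.001, -1.0]]
wrist_force: [1.5, 0.5, -3.4]
width: 0.0464
gripper_force: 40.0
```

```bash
python3 -m crank '{"moves":[[-0.1,0.3,0,0,0,0],[-0.2,0.7,0,0,0,0],[-0.25,0.9,0,0,0,0],[-0.25,0.9,0,0,0,0],[-0.25,0.9,0,0,0,0],[-0.2,0.9,0,0,0,0],[-0.15,0.7,0,0,0,0],[-0.07,0.4,0,0,0,0]]}'
python3 -m crank '{"moves":[[-0.05,0.29,0,0,0,0],[0,0,0,0,0,0],[0,0,0,0,0,0],[0,0,0,0,0,0]]}'
python3 w2.py w500b
```

```text
clock: 35.8
position: [0.6003, -0.0555, 0.3219]
ee_rot: [[1.0, -0.003, -0.003], [-0.004, -1.0, -0.001], [-0.003, 0.001, -1.0]]
wrist_force: [0.1, -0.9, -3.1]
width: 0.0462
gripper_force: 40.0
clock: 36.2
position: [0.6005, -0.0593, 0.3233]
ee_rot: [[1.0, 0.002, -0.0], [0.002, -1.0, 0.001], [-0.0, -0.001, -1.0]]
wrist_force: [-0.3, 0.2, -4.2]
width: 0.0458
gripper_force: 40.0
5206 [0.0051 0.0012 0.0071] [0.0426 0.0467 0.0181] [0.0152 0.0014 0.0092]
1085 [-0.0002  0.0037  0.0082] [0.0307 0.0461 0.0074] [-0.0046  0.0014  0.0098]
```

```bash
python3 -m crank '{"moves":[[0,0.03,0.4,0,0,0],[0,0,0.5,0,0,0],[0,0,0.3,0,0,0],[0,0,0,0,0,0],[0,0,0,0,0,0]]}'
```

```text
clock: 36.75
position: [0.6004, -0.0617, 0.2874]
ee_rot: [[1.0, -0.0, -0.0], [-0.0, -1.0, 0.0], [-0.0, -0.0, -1.0]]
wrist_force: [-0.1, -0.1, -2.8]
width: 0.0461
gripper_force: 40.0
```

Remaining drop to about 1 mm above the plate: 0.2874 to 0.2544 = 1.1 units.

```bash
python3 -m crank '{"moves":[[0,-0.03,0.3,0,0,0],[0,0,0.4,0,0,0],[0,0,0.25,0,0,0],[0,0,0.13,0,0,0],[0,0,0.03,0,0,0],[0,0,0,0,0,0],[0,0,0.02,0,0,0],[0,0,0,0,0,0]]}'
```

```text
clock: 37.55
position: [0.6004, -0.0609, 0.2537]
ee_rot: [[1.0, -0.0, 0.0], [-0.0, -1.0, -0.0], [0.0, 0.0, -1.0]]
wrist_force: [-0.5, 0.2, -3.4]
width: 0.0463
gripper_force: 40.0
```

```bash
python3 -m crank '{"moves":[[0,0,0,0,0,0],[0,0,0,0,0,0],[0,0,0,0,0,0],[0,0,0,0,0,0],[0,0,-0.2,0,0,0],[0,0,-0.6,0,0,0],[0,0,-1,0,0,0],[0,0,-1,0,0,0]]}' 1
python3 -m crank '{"moves":[[0,0,-0.4,0,0,0],[0,0,0,0,0,0]]}'
python3 w.py w500c .263
python3 -m crank '{"moves":[[0,-1,0,0,0,0],[-0.5,-1,0,0,0,0],[-0.5,-1,0,0,0,0],[-0.5,-1,0,0,0,0],[-0.5,-1,0,0,0,0],[-0.5,-1,0,0,0,0],[-0.5,-1,0,0,0,0],[-0.5,-1,0,0,0,0]]}'
python3 -m crank '{"moves":[[-0.5,-1,0,0,0,0],[-0.5,-1,0,0,0,0],[0,-0.5,0,0,0,0],[0,0,0,0,0,0],[0,0,0,0,0,0]]}'
python3 - <<'E'
from h import *
i,d,W=cloud('top'); save(i,'end.png')
v,u=np.mgrid[0:480,0:640]
for n,x,y,h in(('500',.5994,-.0611,.263),('250',.6226,-.2092,.231),('125',.4511,-.0844,.201),('50',.4744,-.2329,.171)):
    p=W[(np.hypot(W[...,0]-x,W[...,1]-y)<.04)&(abs(W[...,2]-h)<.008)]
    if len(p)>5: c,R=cv2.minEnclosingCircle(p[:,:2].astype(np.float32)); print(n,len(p),((np.array(c)-[x,y])*1000).round(1),'mm; top',np.median(p[:,2]).round(4),h)
E
```

```text
clock: 38.35
position: [0.6001, -0.0608, 0.3387]
ee_rot: [[1.0, -0.0, -0.001], [-0.0, -1.0, 0.0], [-0.001, -0.0, -1.0]]
wrist_force: [0.5, -0.2, 1.1]
width: 0.0921
gripper_force: 0.0
clock: 38.55
position: [0.6012, -0.0607, 0.3516]
ee_rot: [[1.0, -0.0, 0.004], [-0.0, -1.0, -0.0], [0.004, 0.0, -1.0]]
wrist_force: [0.1, 0.0, 0.2]
width: 0.0923
gripper_force: 0.0
[ 0.6012 -0.0607  0.3516] 3733
[ 0.604  -0.0598  0.2629] [ 0.603   -0.05975  0.26125] [0.0471 0.0475 0.0084] ((0.6028307676315308, -0.05965287238359451), 0.024020031094551086)
clock: 39.4
position: [0.494, 0.1799, 0.3477]
ee_rot: [[1.0, -0.0, -0.003], [-0.0, -1.0, -0.001], [-0.003, 0.001, -1.0]]
wrist_force: [0.7, -0.1, 0.4]
width: 0.0917
gripper_force: 0.0
clock: 39.9
position: [0.4652, 0.2534, 0.3482]
ee_rot: [[1.0, -0.0, -0.002], [-0.0, -1.0, -0.002], [-0.002, 0.002, -1.0]]
wrist_force: [0.5, -0.2, -0.5]
width: 0.0919
gripper_force: 0.0
500 422 [-0.5 -0.2] mm; top 0.2629 0.263
250 371 [-0.5 -1.2] mm; top 0.2309 0.231
125 277 [ 0.2 -0.1] mm; top 0.2013 0.201
50 205 [-0.4 -0.5] mm; top 0.1708 0.171
```

View pics/end.png

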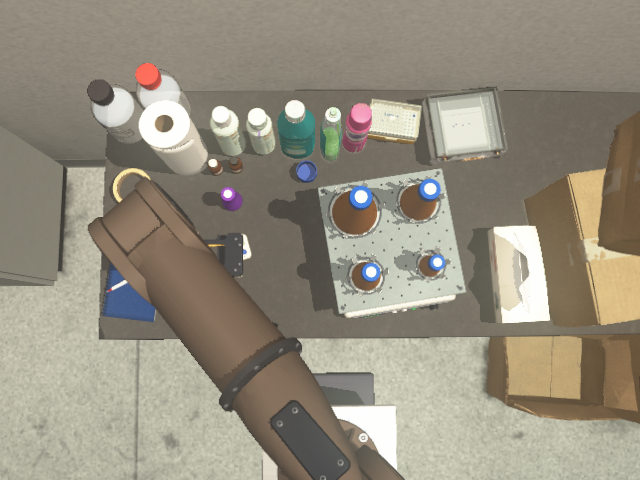

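All four flasks stand in their own clamps at (355,208), (420,200), (367,275) and (431,264). Each is within about 1.3 mm of its clamp centre, at the seated height, and the arm is clear.

```bash
python3 -c "from cell import r; print(r.job_done())"
```

```text
the job is handed in; nothing more can be done
None
```

The four amber flasks are in their own clamps, upright, seated and released; the final images put each within about 1.3 mm of its clamp centre, and the job was handed in at about 40 s on the robot clock.

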